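# Turn the cover leaf of a parts case

### The job

The open parts case has a stiff cover leaf hinged on its spine, standing ajar over the half with the springs. With the fingertips only, push the leaf up and over the spine and press it down until it lies flat on the other half, over the washers. Do it gently: do not pinch the leaf, slam it or lean hard on it, and leave the jar, the carton and the steel collar standing where they are.

Things in the scene. Friction and masses are not known exactly. Their poses are not given: they have to be found in the camera images.
- case: Open blue steel parts case, fixed to the bench: two compartment trays, each 180 mm along the spine, 142 mm wide, 45 mm high, either side of a 16 mm spine block; 300 mm wide overall. Origin on the bench under the middle of the spine; x along the spine (roughly away from the robot), y across to the springs half (roughly to the robot's left), z up. The washers half is on the -y side.
- spine (a point): Middle of the hinge axis of the leaf, 52 mm above the bench over the case's origin; axes as those of the case.
- leaf (a joint): Leaf angle, rad: 0 = flat on the springs half (+y of the case), 1.57 = upright, 3.14 = flat on the washers half, against a stop. Starts ajar at 0.5 to 1.1. The hinge is stiff (0.3 N m of friction): the leaf stays at whatever angle it is left, falls neither way, and takes about 2 to 4 N at the free edge, square to the leaf, to move.
- leaf_edge (a point): Middle of the leaf's free edge, half-way through its thickness, 155 mm from the hinge axis; x along the spine, y from hinge to free edge, z the leaf's normal on its bare aluminium face (up at the start; the other face, a rigid grey liner, is up at the end). The leaf is flat: 170 mm along the spine, from 10 to 155 mm out from the hinge axis, 6 mm thick; flat, it overhangs the case by 5 mm.
- jar: Loose closed jar, 58 mm diameter, 85 mm high, standing near the case; not to be disturbed. Origin at the centre of its underside, z up.
- carton: Loose cardboard carton, 50 x 70 x 45 mm high, standing near the case; not to be disturbed. Origin at the centre of its underside, z up.
- collar: Loose steel collar (short tube), 54 mm outside, 28 mm bore, 30 mm high, standing near the case; not to be disturbed. Origin at the centre of its underside, z up.

How it is judged:
By the outcome, as a careful person would: the job done as asked, in the order asked, and still so for the second after the job is handed in, with the robot touching nothing.
It also fails if it takes over 48 s, if anything falls off the work surface, if the arm or the gripper's body presses on something with over 40 N, if the wrist force passes 120 N, or if a joint passes its speed limit or range.

### The arm

A 6-joint arm with a two-finger parallel gripper is mounted at the origin on the work surface. World frame = base frame: x ahead of the robot, y to its left, z up, the work surface at z = 0. Lengths are in m, angles in rad, forces in N, time in s.
With the tool pointing down it reaches from about 0.275 to 0.825 m from the base axis. Payload 4.9 kg.
Tool frame: the origin (TCP) lies midway between the tips of the shut fingers; the grasp point (between the pads) lies 19 mm behind it (arm.tcp_to_grasp is the distance from the TCP to the grasp point, in m); z points along the fingers, y is the direction in which the jaws open and shut (so a half turn about z gives the same grasp; the last joint's range is limited). The gripper opens to 85 mm and grips with 20 to 120 N. Pads are 22 mm wide; open, the fingers measure 114 mm over their backs; the gripper's body (76 mm by 85 mm) begins 54 mm behind the grasp point. The pads swing forward as they close: fully open they stand 13 mm farther back than shut.
Start: joints at [1.076, 0.326, -0.193, 1.052, 0, 1.437], TCP at [0.194, 0.515, 0.231] pointing down, gripper open.
Joint ranges: [-2.65, 2.65], [-0.97, 1.79], [-1.3, 1.35], [-1.93, 2.1], [-1.47, 1.37], [-3.14, 3.14]. Speed limits (rad/s): [2.57, 2.57, 3.14, 3.14, 3.14, 3.14].

### API

Orientations are given as a unit quaternion [w, x, y, z].
In Python, from bench import arm gives the robot as it stands.
- The arm moves only by the tool play_rows, never from a script. Its argument "moves" is a list that holds one entry, the list of rows, each a list of 7 numbers: the shift along the tool's x, y, z in mm, then the turn, a rotation vector about the tool's x, y, z in rad, then the opening, from -1 (shut) to 1 (fully open). In form: [[[tx, ty, tz, ax, ay, az, fingers], ...]]. A call has 1 to 10 rows; each row shifts and turns the commanded pose from where the row before left it, along the tool's axes as they then stand; what a row does not reach is not made up. A row lasts 1/12 s, in which the tool goes at most 41.7 mm and 7.16 degrees, less where a joint would pass 70% of its speed; a pose out of reach is approached as far as the arm can. A call is refused whole if a number of a shift passes 41.7 or a number of a turn 0.125, either way. A call with a gripper value outside its range is refused whole. The fingers move at their own pace and stop on an object; the grip force is fixed at half the most. Time passes only in rows, so rows that do not move let the fingers close. It gives the time, the measured TCP pose, the force and the opening at its end, in the units of the state.
- arm.sense(): the state, without advancing time (a new reading comes with each control period).
- arm.grab_frame(name): name is "scene" or "top" or "wrist"; returns a dict with "frame" (420x560x3 uint8, red, green, blue), "z_map" (420x560 float32, m along the optical axis (not along the pixel's ray), 0 where there is no reading), "mtx" (3x3 intrinsics, pixels), "cam_to_world" (4x4, takes a point from camera to world coordinates). Camera axes: x right, y up, looking along -z (the intrinsics and any distortion apply to the point x, -y, -z); pixel columns grow to the right and rows downward; lengths in m; the calibration is good to about 2 mm. A picture is of the moment at which its call begins.
- arm.finish_job(): hands the job in, once; it reports no verdict.
The state is a dict: "time_s": time; "joint_pos": joint angles; "joint_vel": joint speeds; "tau": joint torques, N m; "ee_pos": TCP position; "eef_rot": TCP orientation; "ft_force": force on the tool from outside, world axes, zero at the start; "ft_torque": the same for the moment, N m; "width": finger opening in m.
Only numpy, scipy, OpenCV 4.12 (cv2) and the standard library are available. Lean on these libraries where they do the work, as an engineer would, in place of code of your own. Each camera call takes 0.05 s, during which the arm holds its last target.

## Working session

There is one attempt and no reset: what is moved stays moved. The work goes in short steps, Python scripts to look and compute and a tool call to move; the robot and the scene stay as the last step left them, time stands still between calls to the robot, and variables do not carry over. Pictures are saved under pics/ and viewed, and the job is handed in when it is done.

Besides the shell and the picture viewer there is one more tool, called after "Emit:" by a JSON object that holds its "fn" and its "kwargs". play_rows: Moves the arm, as the interface text tells. Its arguments: {"type":"object","properties":{"moves":{"type":"array","items":{"type":"array","items":{"type":"array","items":{"type":"number"}}}}},"required":["moves"]}

```bash
mkdir -p pics
cat > h.py <<'E'
import numpy as np, cv2
from bench import arm
def snap(n,tag):
    f=arm.grab_frame(n); cv2.imwrite(f'pics/{n}_{tag}.png',f['frame'][:,:,::-1]); np.savez(f'pics/{n}_{tag}.npz',**{k:f[k] for k in f}); return f
def pts(f):
    z=f['z_map']; K=f['mtx']; T=f['cam_to_world']
    v,u=np.mgrid[0:z.shape[0],0:z.shape[1]]
    P=np.stack([(u-K[0,2])/K[0,0]*z,-(v-K[1,2])/K[1,1]*z,-z],-1)
    W=P@T[:3,:3].T+T[:3,3]; W[z==0]=np.nan
    return W
E
python3 - <<'E'
from h import *
for n in ['scene','top']:
    f=snap(n,'0'); print(n,list(f.keys()),f['mtx'].round(1).tolist(),f['cam_to_world'].round(3).tolist())
s=arm.sense(); print(s['time_s'],s['ee_pos'],s['eef_rot'],s['ft_force'],s['width'])
E
```

```text
scene ['frame', 'z_map', 'mtx', 'cam_to_world'] [[414.9, 0.0, 276.1], [0.0, 414.9, 205.4], [0.0, 0.0, 1.0]] [[-0.396, -0.774, 0.494, 0.965], [0.918, -0.339, 0.204, 0.19], [0.01, 0.534, 0.845, 0.716], [0.0, 0.0, 0.0, 1.0]]
top ['frame', 'z_map', 'mtx', 'cam_to_world'] [[492.2, 0.0, 280.7], [0.0, 492.2, 207.5], [0.0, 0.0, 1.0]] [[-0.0, 0.995, -0.095, 0.499], [-1.0, -0.0, 0.001, 0.051], [0.001, 0.095, 0.995, 1.008], [0.0, 0.0, 0.0, 1.0]]
0.1 [0.19390839 0.5141405  0.23057693] [-2.30890593e-04  1.79427368e-01  9.83770914e-01 -7.44758792e-04] [-0.21579445  0.48448881 -0.75877057] 0.08537125233653763
```

View pics/scene_0.png

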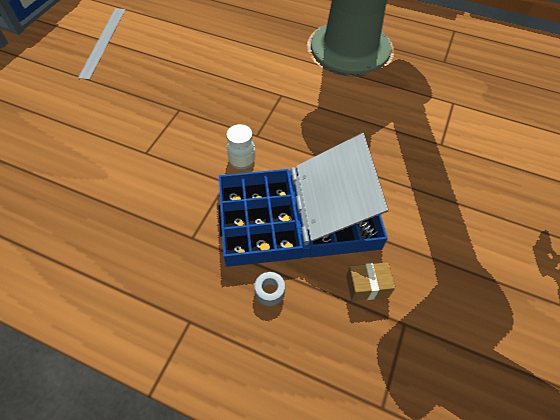

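View pics/top_0.png

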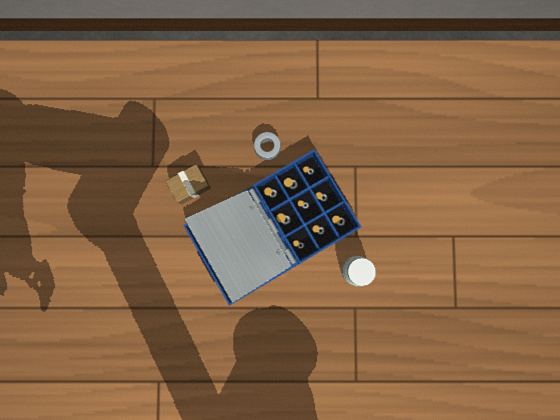

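The top view shows the grey leaf at about (240,245) over the springs half and the washers half at about (308,208). The jar is at (358,271), the collar at (266,145) and the carton at (188,184). Next I'll measure these positions.

Run:
```python
from h import *
class D(dict):pass
for n in ['top','scene']:
    f=dict(np.load(f'pics/{n}_0.npz')); W=pts(f); hsv=cv2.cvtColor(f['frame'],cv2.COLOR_RGB2HSV)
    blue=(hsv[...,0]>105)&(hsv[...,0]<130)&(hsv[...,1]>120)&(hsv[...,2]>50)
    ok=blue&(W[...,2]>.035)&(W[...,2]<.07)&(W[...,0]<.8)&(W[...,0]>.2)
    p=W[ok]; print(n,'blue z pct',np.percentile(p[:,2],[5,50,95]))
    r=cv2.minAreaRect(p[:,:2].astype(np.float32)); print('rect',r, cv2.boxPoints(r).round(3).tolist())
    grey=(hsv[...,1]<60)&(W[...,2]>.06)&(W[...,2]<.25)
    nl,lab,st,c=cv2.connectedComponentsWithStats(grey.astype(np.uint8))
    for i in range(1,nl):
        if st[i,4]>150:
            q=W[lab==i]; m=q.mean(0); print('grey',st[i],c[i].round(),m.round(3))
            if st[i,4]>2500:
                for _ in range(4):
                    m=q.mean(0);u,s,v=np.linalg.svd(q-m,full_matrices=False); d=(q-m)@v[2]; q=q[abs(d)<.006]
                nn=v[2]*np.sign(v[2,2]); print('plane n',nn,'m',m,'angle',np.arccos(nn[2]),'hdir',np.arctan2(nn[1],nn[0]))
                a=np.array([-nn[1],nn[0],0]);a/=np.linalg.norm(a); b=np.cross(nn,a)
                r=cv2.minAreaRect(np.c_[(q-m)@a,(q-m)@b].astype(np.float32)); bp=cv2.boxPoints(r)
                print(r[1],r[2],'corners',(m+bp[:,:1]*a+bp[:,1:]*b).round(3).tolist())
    for name,u,v in [('jar',(340,378),(255,288)),('collar',(250,282),(130,160)),('carton',(165,212),(162,206))]:
        if n=='top':
            w=W[v[0]:v[1],u[0]:u[1]].reshape(-1,3); zt=np.nanpercentile(w[:,2],90 if name!='collar' else 85); 
            h={'jar':.085,'collar':.03,'carton':.045}[name]
            k=w[abs(w[:,2]-h)<.008]; print(name,len(k),zt,k.mean(0).round(3),k.min(0).round(3),k.max(0).round(3))
```

```text
top blue z pct [0.03657613 0.04195279 0.04737866]
rect ((0.5553991198539734, 0.06708277761936188), (0.17978975176811218, 0.30080491304397583), 30.3815975189209) [[0.4020000100135803, 0.1509999930858612], [0.5540000200271606, -0.1080000028014183], [0.7089999914169312, -0.017000000923871994], [0.5569999814033508, 0.24199999868869781]]
grey [ 184  190  107  112 6374] [237. 244.] [0.518 0.129 0.103]
plane n [ 0.27947195 -0.47487108  0.83450158] m [0.51827508 0.1285691  0.10305164] angle 0.583568726881557 hdir -1.0388594806539895
(0.16983142495155334, 0.14709272980690002) 0.10094939917325974 corners [[0.416, 0.135, 0.141], [0.479, 0.03, 0.06], [0.625, 0.116, 0.06], [0.563, 0.222, 0.141]]
grey [346 257  29  29 635] [360. 271.] [ 0.468 -0.098  0.084]
jar 603 0.08656450111696942 [ 0.468 -0.099  0.085] [ 0.442 -0.124  0.078] [ 0.492 -0.074  0.09 ]
collar 415 0.03058628012099519 [0.72  0.078 0.03 ] [0.693 0.053 0.022] [0.747 0.104 0.036]
carton 911 0.04617524720757549 [0.64  0.236 0.045] [0.602 0.195 0.037] [0.678 0.277 0.05 ]
scene blue z pct [0.03586747 0.04012026 0.04642481]
rect ((0.4918380081653595, -0.33598244190216064), (1.1471155881881714, 0.24904648959636688), 74.78950500488281) [[0.22100000083446503, -0.8569999933242798], [0.4620000123977661, -0.921999990940094], [0.7620000243186951, 0.1850000023841858], [0.5220000147819519, 0.25]]
grey [ 327    0   60   45 2164] [356.  20.] [0.055 0.012 0.114]
grey [227 124  26  28 544] [240. 137.] [ 0.473 -0.096  0.08 ]
grey [ 297  133   91  107 6105] [341. 188.] [0.524 0.132 0.102]
plane n [ 0.28051984 -0.47726184  0.83278434] m [0.52414038 0.13204379 0.10158984] angle 0.5866779697591108 hdir -1.0394185639431475
(0.14517606794834137, 0.17220057547092438) 89.68746185302734 corners [[0.476, 0.031, 0.06], [0.625, 0.117, 0.059], [0.564, 0.222, 0.14], [0.415, 0.136, 0.14]]
```

```bash
cat >> h.py <<'E'
from scipy.spatial.transform import Rotation as R, Slerp
O=np.array([.555,.067,0]); YAW=np.deg2rad(30.4); C=R.from_euler('z',YAW)
def cur():
    s=arm.sense(); q=s['eef_rot']; return s,np.array(s['ee_pos']),R.from_quat([q[1],q[2],q[3],q[0]])
def tool(al):  # tool axes in world, lean al toward +y case
    d=np.array([0,-np.sin(al),-np.cos(al)]); x=np.array([0,np.cos(al),-np.sin(al)]); y=np.cross(d,x)
    return C*R.from_matrix(np.stack([x,y,d],1))
def tip(th,r,al,push=0.):
    n=np.array([0,np.sin(th),-np.cos(th)]); P=np.array([0,r*np.cos(th),.052+r*np.sin(th)])+.003*n
    X=C.inv()*tool(al); x=X.as_matrix()[:,0]; d=X.as_matrix()[:,2]
    off=abs(.011*x@n)           # support of the tip's face
    T=P+ (off-push)*n
    return O+C.apply(T)
def rows(p,q,targets,grip=-1):
    out=[]
    for (tp,tq) in targets:
        t=q.inv().apply(tp-p)*1000; a=(q.inv()*tq).as_rotvec()
        t=t.round(1); a=a.round(3); out.append([*t.tolist(),*a.tolist(),grip])
        p=p+q.apply(t/1000); q=q*R.from_rotvec(a)
    print(str(out).replace(' ','')); print('end',p.round(4),'maxshift',max(np.linalg.norm(o[:3]) for o in out),'maxturn',max(np.linalg.norm(o[3:6]) for o in out)); return p,q
def case(p): return C.inv().apply(np.asarray(p)-O)
def rep():
    s,p,q=cur(); c=case(p); z=C.inv().apply(q.apply([0,0,1])); f=C.inv().apply(s['ft_force'])
    print('t',round(s['time_s'],2),'case',c.round(4),'lean',round(np.degrees(np.arctan2(-z[1],-z[2])),1),'zx',z[0].round(3),'Fcase',f.round(2),'w',round(s['width'],4),'j',np.round(s['joint_pos'],2))
E
python3 - <<'E'
from h import *
rep()
s,p,q=cur()
al=np.deg2rad(45); q1=tool(al)
p1=O+C.apply([0,.26,.15])
N=14; sl=Slerp([0,1],R.concatenate([q,q1]))
rows(p,q,[(p+(p1-p)*k/N,sl(k/N)) for k in range(1,N+1)])
E
```

```text
t 0.1 case [-0.0852  0.5684  0.2306] lean 0.0 zx -0.001 Fcase [ 0.06  0.53 -0.76] w 0.0854 j [ 1.08  0.33 -0.19  1.05 -0.    1.44]
[[-21.0,-9.1,5.8,0.019,-0.054,0.046,-1],[-21.0,-8.0,7.0,0.019,-0.054,0.046,-1],[-20.9,-6.9,8.4,0.019,-0.054,0.046,-1],[-20.7,-5.8,9.5,0.019,-0.053,0.046,-1],[-20.5,-4.6,10.8,0.019,-0.054,0.046,-1],[-20.0,-3.5,12.0,0.019,-0.054,0.046,-1],[-19.5,-2.3,13.0,0.019,-0.054,0.046,-1],[-18.8,-1.2,14.2,0.019,-0.054,0.046,-1],[-18.1,-0.1,15.1,0.018,-0.054,0.046,-1],[-17.2,1.0,16.1,0.019,-0.053,0.046,-1],[-16.2,2.1,16.9,0.019,-0.054,0.046,-1],[-15.2,3.2,17.8,0.019,-0.054,0.046,-1],[-14.0,4.2,18.4,0.019,-0.054,0.046,-1],[-12.8,5.1,19.1,0.019,-0.054,0.046,-1]]
end [0.4234 0.2913 0.15  ] maxshift 23.62456348803084 maxturn 0.07343704787094862
```

Emit:
{"fn": "play_rows", "kwargs": {"moves": [[[-21,-9,6,0.019,-0.054,0.046,-1],[-21,-8,7,0.019,-0.054,0.046,-1],[-21,-7,8,0.019,-0.054,0.046,-1],[-21,-6,10,0.019,-0.054,0.046,-1],[-20,-5,11,0.019,-0.054,0.046,-1],[-20,-4,12,0.019,-0.054,0.046,-1],[-19,-2,13,0.019,-0.054,0.046,-1]]]}}

```text
time_s: 0.68
ee_pos: [0.3086, 0.4018, 0.19]
eef_rot: [0.173, 0.331, 0.922, -0.099]
ft_force: [0.7, 0.7, 0.0]
width: 0.0006
```

```bash
python3 -c "
from h import *
rep()"
```

```text
t 0.68 case [-0.0431  0.4134  0.19  ] lean 22.7 zx 0.068 Fcase [0.97 0.21 0.02] w 0.0006 j [ 1.    0.39 -0.27  1.03 -0.38  1.71]
```

Tracking is good, so I'll do the second half of the approach.

Emit:
{"fn": "play_rows", "kwargs": {"moves": [[[-19,-1,14,0.019,-0.054,0.046,-1],[-18,0,15,0.018,-0.054,0.046,-1],[-17,1,16,0.019,-0.053,0.046,-1],[-16,2,17,0.019,-0.054,0.046,-1],[-15,3,18,0.019,-0.054,0.046,-1],[-14,4,18,0.019,-0.054,0.046,-1],[-13,5,19,0.019,-0.054,0.046,-1],[0,0,0,0,0,0,-1]]]}}

```text
time_s: 1.35
ee_pos: [0.4228, 0.2893, 0.1477]
eef_rot: [0.332, 0.46, 0.801, -0.193]
ft_force: [-0.9, -0.2, -1.0]
width: 0.0002
```

Run:
```python
from h import *
rep(); snap('scene','1')
s,p,q=cur()
al=np.deg2rad(45); q1=tool(al); x=(C.inv()*q1).apply([1,0,0]); d=(C.inv()*q1).apply([0,0,1])
pc=np.array([0,.131,.135])+.011*x+.014*d   # contact
a=pc+.022*x-.0*d
print(pc,a)
p1=O+C.apply(a)
sl=Slerp([0,1],R.concatenate([q,q1]))
N=8
rows(p,q,[(p+(p1-p)*k/N,sl(k/N)) for k in range(1,N+1)])
```

```text
t 1.35 case [-0.0016  0.2586  0.1477] lean 45.2 zx -0.004 Fcase [-0.86  0.31 -0.99] w 0.0002 j [ 0.86  0.6  -0.26  1.03 -0.74  2.02]
[0.         0.12887868 0.11732233] [0.         0.14443503 0.10176598]
[[-6.1,0.2,14.3,-0.0,0.0,0.0,-1],[-6.0,0.3,14.4,-0.001,0.0,0.0,-1],[-6.1,0.2,14.3,-0.0,0.0,0.0,-1],[-6.1,0.2,14.4,-0.0,0.0,0.0,-1],[-6.0,0.2,14.3,-0.001,0.0,0.0,-1],[-6.1,0.2,14.4,-0.0,0.001,0.001,-1],[-6.1,0.2,14.3,-0.0,-0.0,-0.0,-1],[-6.0,0.2,14.3,-0.001,-0.0,-0.0,-1]]
end [0.4819 0.1916 0.1018] maxshift 15.640012787718558 maxturn 0.001414213562373095
```

View pics/scene_1.png

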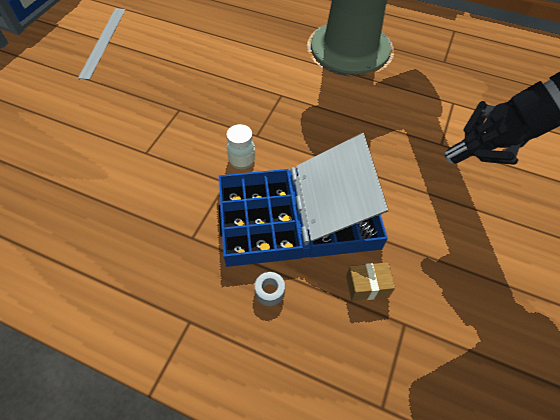

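The fingertips are at about (452,157), shut and leaning 45°. Nothing has been disturbed. Next I'll move them under the free edge.

Emit:
{"fn": "play_rows", "kwargs": {"moves": [[[-6,0,14,0,0,0,-1],[-6,0,14,0,0,0,-1],[-6,0,14,0,0,0,-1],[-6,0,14,0,0,0,-1],[-6,1,14,0,0,0,-1],[-6,0,15,0,0,0,-1],[-6,0,15,0,0,0,-1],[-6,0,15,0,0,0,-1],[0,0,0,0,0,0,-1]]]}}

```text
time_s: 2.15
ee_pos: [0.4814, 0.1916, 0.1028]
eef_rot: [0.332, 0.46, 0.802, -0.19]
ft_force: [-0.2, -0.7, -0.2]
width: -0.0001
```

Run:
```python
from h import *
rep(); snap('scene','2')
```

```text
t 2.15 case [-0.0004  0.1447  0.1028] lean 45.0 zx 0.001 Fcase [-0.52 -0.53 -0.2 ] w -0.0001 j [ 0.65  0.56 -0.47  0.66 -0.78  1.74]
```

View pics/scene_2.png

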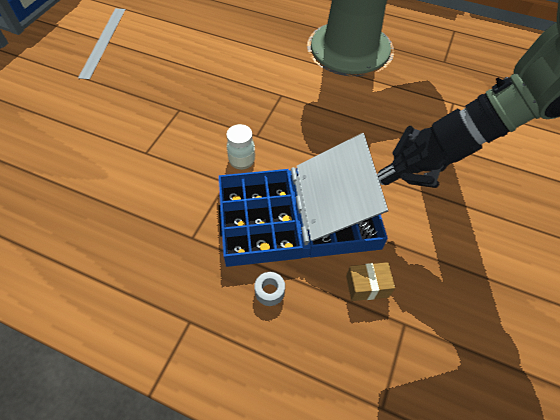

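The fingertips are tucked below the free edge at about (382,178). Next I'll make gentle contact, then follow the arc.

```bash
cat >> h.py <<'E'
def pose(th,L=.014):
    al=np.deg2rad(45 if th<1.7 else 45-30*min(1,(th-1.7)/1.2))
    q=tool(al)
    if th<np.pi/4:
        Q=C.inv()*q; x=Q.apply([1,0,0]); d=Q.apply([0,0,1]); n=np.array([0,np.sin(th),-np.cos(th)])
        c=np.array([0,.155*np.cos(th),.052+.155*np.sin(th)])+.003*n
        return O+C.apply(c+.011*x+L*d),q
    return tip(th,.155-L,al),q
E
python3 - <<'E'
from h import *
s,p,q=cur()
p1,q1=pose(.585)
p,q=rows(p,q,[(p+(p1-p)*k/9,q1) for k in range(1,10)])
ths=.585+.025*np.arange(1,110)
g=[pose(t) for t in ths]
for i in range(0,40,10):
    print(ths[i+9]); p,q=rows(p,q,g[i:i+10])
E
```

```text
[[-2.4,0.0,0.2,0.001,-0.001,-0.001,-1],[-2.5,0.1,0.2,-0.0,0.0,-0.0,-1],[-2.4,-0.0,0.2,-0.0,0.0,-0.0,-1],[-2.4,-0.0,0.2,-0.0,0.0,-0.0,-1],[-2.5,0.0,0.2,-0.0,0.0,-0.0,-1],[-2.4,0.0,0.2,-0.0,0.0,-0.0,-1],[-2.4,0.1,0.2,-0.0,0.0,-0.0,-1],[-2.5,-0.0,0.3,-0.0,0.0,-0.0,-1],[-2.4,0.0,0.2,-0.0,0.0,-0.0,-1]]
end [0.4898 0.178  0.1174] maxshift 2.5179356624028344 maxturn 0.0017320508075688774
0.835
[[-3.8,0.0,-0.8,-0.0,0.0,-0.0,-1],[-3.8,0.0,-0.7,-0.0,0.0,-0.0,-1],[-3.8,0.0,-0.6,-0.0,0.0,-0.0,-1],[-3.9,0.0,-0.6,-0.0,0.0,-0.0,-1],[-3.8,0.0,-0.4,-0.0,0.0,-0.0,-1],[-3.9,0.0,-0.3,-0.0,0.0,-0.0,-1],[-3.9,0.0,-0.2,-0.0,0.0,-0.0,-1],[-3.8,0.0,-0.1,-0.0,0.0,-0.0,-1],[-3.6,0.0,-0.3,-0.0,0.0,-0.0,-1],[-3.5,0.0,-0.3,-0.0,0.0,-0.0,-1]]
end [0.5018 0.1576 0.1472] maxshift 3.9458839313897713 maxturn 0.0
1.085
[[-3.6,0.0,-0.1,-0.0,0.0,-0.0,-1],[-3.5,0.0,-0.0,-0.0,0.0,-0.0,-1],[-3.6,0.0,0.0,-0.0,0.0,-0.0,-1],[-3.6,0.0,0.2,-0.0,0.0,-0.0,-1],[-3.6,0.0,0.2,-0.0,0.0,-0.0,-1],[-3.5,0.0,0.3,-0.0,0.0,-0.0,-1],[-3.6,0.0,0.5,-0.0,0.0,-0.0,-1],[-3.6,0.0,0.5,-0.0,0.0,-0.0,-1],[-3.5,0.0,0.6,-0.0,0.0,-0.0,-1],[-3.6,0.0,0.7,
[... 188 characters left out ...]
-3.4,0.1,1.1,-0.0,0.0,-0.0,-1],[-3.5,-0.0,1.1,-0.0,0.0,-0.0,-1],[-3.4,-0.0,1.3,-0.0,0.0,-0.0,-1],[-3.5,-0.0,1.3,-0.0,0.0,-0.0,-1],[-3.3,-0.0,1.4,-0.0,0.0,-0.0,-1],[-3.4,-0.0,1.6,-0.0,0.0,-0.0,-1],[-3.3,-0.0,1.6,-0.0,0.0,-0.0,-1]]
end [0.5323 0.1058 0.1862] maxshift 3.757658845611187 maxturn 0.0
1.585
[[-3.3,-0.0,1.7,-0.0,0.0,-0.0,-1],[-3.2,-0.0,1.7,-0.0,0.0,-0.0,-1],[-3.2,-0.0,1.9,-0.0,0.0,-0.0,-1],[-3.1,-0.0,2.0,-0.0,0.0,-0.0,-1],[-3.1,-0.0,2.0,-0.0,0.0,-0.0,-1],[-3.0,-0.0,2.1,-0.0,0.0,-0.0,-1],[-3.0,-0.0,2.2,-0.0,0.0,-0.0,-1],[-3.0,-0.0,2.3,-0.0,0.0,-0.0,-1],[-2.8,-0.0,2.4,-0.0,0.0,-0.0,-1],[-2.9,-0.0,2.4,-0.0,0.0,-0.0,-1]]
end [0.5506 0.0745 0.1932] maxshift 3.7802116342871597 maxturn 0.0
```

Emit:
{"fn": "play_rows", "kwargs": {"moves": [[[-2.5,0,0.2,0,0,0,-1],[-2.5,0,0.2,0,0,0,-1],[-2.5,0,0.2,0,0,0,-1],[-2.5,0,0.2,0,0,0,-1],[-2.5,0,0.2,0,0,0,-1],[-2.5,0,0.2,0,0,0,-1],[-2.5,0,0.2,0,0,0,-1],[-2.5,0,0.2,0,0,0,-1],[-2,0,0.2,0,0,0,-1]]]}}

```text
time_s: 2.95
ee_pos: [0.4901, 0.1784, 0.1174]
eef_rot: [0.332, 0.459, 0.802, -0.189]
ft_force: [-1.5, 3.6, 0.3]
width: 0.0001
```

Emit:
{"fn": "play_rows", "kwargs": {"moves": [[[-3.8,0,-0.8,0,0,0,-1],[-3.8,0,-0.7,0,0,0,-1],[-3.8,0,-0.6,0,0,0,-1],[-3.8,0,-0.6,0,0,0,-1],[-3.8,0,-0.4,0,0,0,-1]]]}}

```text
time_s: 3.37
ee_pos: [0.4959, 0.1685, 0.1332]
eef_rot: [0.332, 0.459, 0.802, -0.189]
ft_force: [0.1, 1.4, -2.3]
width: 0.0002
```

Run:
```python
from h import *
rep(); snap('scene','3')
```

```text
t 3.37 case [0.0004 0.1174 0.1332] lean 45.0 zx 0.001 Fcase [ 0.83  1.17 -2.28] w 0.0002 j [ 0.6   0.5  -0.48  0.67 -0.78  1.67]
```

View pics/scene_3.png

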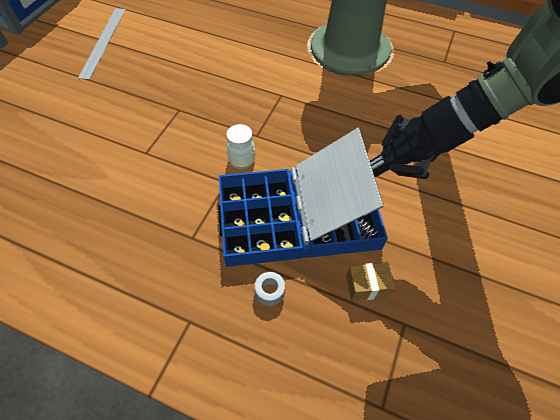

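The leaf's edge has risen to about (360,130)–(382,205). The fingers are at about (378,165), with light forces of 2–3 N as expected, so I'll continue along the arc.

Emit:
{"fn": "play_rows", "kwargs": {"moves": [[[-3.9,0,-0.3,0,0,0,-1],[-3.9,0,-0.2,0,0,0,-1],[-3.8,0,-0.1,0,0,0,-1],[-3.6,0,-0.3,0,0,0,-1],[-3.5,0,-0.3,0,0,0,-1]]]}}

```text
time_s: 3.83
ee_pos: [0.502, 0.1576, 0.1472]
eef_rot: [0.332, 0.459, 0.802, -0.19]
ft_force: [-0.2, 1.4, -2.7]
width: 0.0002
```

Emit:
{"fn": "play_rows", "kwargs": {"moves": [[[-3.6,0,-0.1,0,0,0,-1],[-3.6,0,0,0,0,0,-1],[-3.6,0,0,0,0,0,-1],[-3.6,0,0.2,0,0,0,-1],[-3.6,0,0.2,0,0,0,-1],[-3.6,0,0.3,0,0,0,-1],[-3.6,0,0.5,0,0,0,-1],[-3.6,0,0.5,0,0,0,-1],[-3.5,0,0.6,0,0,0,-1],[-3.6,0,0.7,0,0,0,-1]]]}}

```text
time_s: 4.67
ee_pos: [0.516, 0.1341, 0.1707]
eef_rot: [0.333, 0.459, 0.802, -0.189]
ft_force: [-0.9, 0.9, -2.2]
width: -0.0002
```

Emit:
{"fn": "play_rows", "kwargs": {"moves": [[[-3.5,0,0.7,0,0,0,-1],[-3.6,0,0.9,0,0,0,-1],[-3.5,0,1,0,0,0,-1],[-3.4,0,1.1,0,0,0,-1],[-3.5,0,1.1,0,0,0,-1],[-3.4,0,1.3,0,0,0,-1],[-3.5,0,1.3,0,0,0,-1],[-3.3,0,1.4,0,0,0,-1],[-3.4,0,1.6,0,0,0,-1],[-3.3,0,1.6,0,0,0,-1]]]}}

```text
time_s: 5.5
ee_pos: [0.5326, 0.1057, 0.1864]
eef_rot: [0.333, 0.459, 0.802, -0.189]
ft_force: [-1.3, 1.8, -2.0]
width: -0.0001
```

Run:
```python
from h import *
rep(); snap('scene','4'); print(case(pose(1.335)[0]))
```

```text
t 5.5 case [0.0003 0.0447 0.1864] lean 45.0 zx 0.001 Fcase [-0.21  2.21 -2.  ] w -0.0001 j [ 0.46  0.38 -0.5   0.62 -0.78  1.47]
[4.18681680e-17 4.49775314e-02 1.86206138e-01]
```

View pics/scene_4.png

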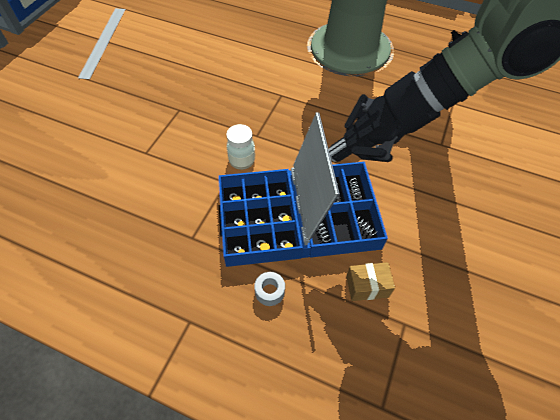

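The leaf is now near 76°, with its edge at about (318,115)–(338,185), and the fingertips are pushing at about (335,150). I'll work out the rest of the arc.

Run:
```python
from h import *
s,p,q=cur()
ths=np.arange(1.36,3.1,.025)
g=[pose(t) for t in ths]
for i in range(0,len(g),10):
    print(ths[min(i+9,len(g)-1)]); p,q=rows(p,q,g[i:i+10]); print(case(p).round(4))
```

```text
1.5849999999999993
[[-2.3,-0.3,1.5,0.001,0.001,-0.002,-1],[-3.2,-0.0,1.8,0.0,-0.0,0.0,-1],[-3.2,-0.1,1.9,0.0,-0.0,0.0,-1],[-3.1,0.0,1.9,0.0,-0.0,0.0,-1],[-3.1,0.0,2.1,0.0,-0.0,0.0,-1],[-3.1,0.0,2.1,0.0,-0.0,0.0,-1],[-3.0,0.0,2.2,0.0,-0.0,0.0,-1],[-2.9,0.0,2.3,0.0,-0.0,0.0,-1],[-2.9,0.0,2.4,0.0,-0.0,0.0,-1],[-2.8,0.0,2.4,0.0,-0.0,0.0,-1]]
end [0.5506 0.0744 0.1932] maxshift 3.7643060449437424 maxturn 0.0024494897427831783
[-0.      0.0087  0.1932]
1.8349999999999984
[[-2.7,0.0,2.5,0.0,-0.0,0.0,-1],[-2.7,0.0,2.6,0.0,-0.0,0.0,-1],[-2.6,0.0,2.7,0.0,-0.0,0.0,-1],[-2.6,0.0,2.7,0.0,-0.0,0.0,-1],[-2.5,0.0,2.8,0.0,0.004,0.0,-1],[-2.3,0.0,2.8,0.0,0.011,0.0,-1],[-2.4,0.0,2.8,0.0,0.011,0.0,-1],[-2.2,0.0,2.9,0.0,0.011,0.0,-1],[-2.3,0.0,2.9,0.0,0.011,0.0,-1],[-2.2,0.0,2.9,0.0,0.011,0.0,-1]]
end [0.5692 0.0427 0.1905] maxshift 3.753664875824692 maxturn 0.011
[-0.     -0.0281  0.1905]
2.0849999999999973
[[-2.1,0.0,3.0,0.0,0.011,0.0,-1],[-2.1,0.0,3.0,0.0,0.011,0.0,-1],[-2.1,0.0,3.0,0.0,0.01,0.0,-1],[-2.0,0.0,3.0,0.0,0.011,0.0,-1],[-2.0,0.0,3.1,0.0,0.011,0.0,-1],[-1.9,0.0,3.1,0.0,0.011,0.0,-1],[-1.9,0
[... 1280 characters left out ...]
0.011,0.0,-1],[-0.4,-0.0,3.6,0.0,0.01,0.0,-1],[-0.3,-0.0,3.7,0.0,0.011,0.0,-1],[-0.3,-0.0,3.7,0.0,0.011,0.0,-1],[-0.2,-0.0,3.7,0.0,0.011,0.0,-1],[-0.1,-0.0,3.6,0.0,0.011,0.0,-1]]
end [ 0.6226 -0.0481  0.0976] maxshift 3.733630940518894 maxturn 0.011
[ 0.     -0.1334  0.0976]
3.0849999999999937
[[-0.1,-0.0,3.7,0.0,0.011,0.0,-1],[-0.1,-0.0,3.4,0.0,0.011,0.0,-1],[0.0,-0.0,3.4,0.0,0.006,0.0,-1],[0.1,-0.0,3.2,0.0,0.0,0.0,-1],[0.1,-0.0,3.3,0.0,0.0,0.0,-1],[0.2,-0.0,3.2,0.0,0.0,0.0,-1],[0.3,-0.0,3.2,0.0,0.0,0.0,-1],[0.4,-0.1,3.3,0.0,0.0,0.0,-1],[0.4,0.0,3.2,0.0,0.0,0.0,-1],[0.5,0.0,3.2,0.0,0.0,0.0,-1]]
end [ 0.626  -0.0542  0.0652] maxshift 3.7013511046643495 maxturn 0.011
[-0.     -0.1405  0.0652]
```

Emit:
{"fn": "play_rows", "kwargs": {"moves": [[[-3.2,0,1.7,0,0,0,-1],[-3.2,0,1.8,0,0,0,-1],[-3.2,0,1.9,0,0,0,-1],[-3.1,0,1.9,0,0,0,-1],[-3.1,0,2.1,0,0,0,-1],[-3.1,0,2.1,0,0,0,-1],[-3,0,2.2,0,0,0,-1],[-2.9,0,2.3,0,0,0,-1],[-2.9,0,2.4,0,0,0,-1],[-2.8,0,2.4,0,0,0,-1]]]}}

```text
time_s: 6.38
ee_pos: [0.551, 0.0743, 0.1932]
eef_rot: [0.333, 0.459, 0.802, -0.189]
ft_force: [-0.8, 2.4, -1.1]
width: -0.0001
```

Emit:
{"fn": "play_rows", "kwargs": {"moves": [[[-2.7,0,2.5,0,0,0,-1],[-2.7,0,2.6,0,0,0,-1],[-2.6,0,2.7,0,0,0,-1],[-2.6,0,2.7,0,0,0,-1],[-2.5,0,2.8,0,0.004,0,-1],[-2.3,0,2.8,0,0.011,0,-1],[-2.3,0,2.8,0,0.011,0,-1],[-2.3,0,2.9,0,0.011,0,-1],[-2.2,0,2.9,0,0.011,0,-1],[-2.2,0,2.9,0,0.011,0,-1]]]}}

```text
time_s: 7.22
ee_pos: [0.5696, 0.0427, 0.1905]
eef_rot: [0.308, 0.465, 0.811, -0.175]
ft_force: [-0.4, 1.9, -1.0]
width: 0.0001
```

Emit:
{"fn": "play_rows", "kwargs": {"moves": [[[-2.1,0,3,0,0.011,0,-1],[-2.1,0,3,0,0.011,0,-1],[-2.1,0,3,0,0.01,0,-1],[-2,0,3,0,0.011,0,-1],[-2,0,3.1,0,0.011,0,-1],[-1.9,0,3.1,0,0.011,0,-1],[-1.9,0,3.2,0,0.011,0,-1],[-1.8,0,3.2,0,0.011,0,-1],[-1.8,0,3.2,0,0.011,0,-1],[-1.8,0,3.2,0,0.011,0,-1]]]}}

```text
time_s: 8.05
ee_pos: [0.5871, 0.0129, 0.1784]
eef_rot: [0.264, 0.474, 0.827, -0.15]
ft_force: [-1.1, 2.4, -1.2]
width: 0.0001
```

Run:
```python
from h import *
rep(); snap('scene','5'); print(case(pose(2.085)[0]))
```

```text
t 8.05 case [ 0.0003 -0.0629  0.1784] lean 35.3 zx 0.002 Fcase [ 0.29  2.59 -1.2 ] w 0.0001 j [ 0.18  0.34 -0.49  0.5  -0.57  1.15]
[ 4.15294855e-17 -6.26652567e-02  1.78542502e-01]
```

View pics/scene_5.png

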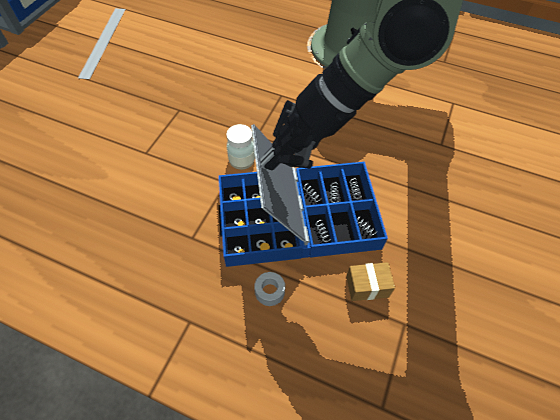

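The leaf is past upright, with its edge at about (255,125)–(263,205). It still clears the jar, and forces are about 2.8 N.

Emit:
{"fn": "play_rows", "kwargs": {"moves": [[[-1.7,0,3.3,0,0.011,0,-1],[-1.6,0,3.3,0,0.011,0,-1],[-1.6,0,3.3,0,0.011,0,-1],[-1.5,0,3.3,0,0.01,0,-1],[-1.5,0,3.4,0,0.011,0,-1],[-1.5,0,3.3,0,0.011,0,-1],[-1.4,0,3.4,0,0.011,0,-1],[-1.3,0,3.5,0,0.011,0,-1],[-1.3,0,3.4,0,0.011,0,-1],[-1.2,0,3.5,0,0.011,0,-1]]]}}

```text
time_s: 8.93
ee_pos: [0.6024, -0.0131, 0.1577]
eef_rot: [0.218, 0.481, 0.84, -0.124]
ft_force: [-0.6, 2.1, -0.5]
width: -0.0002
```

Emit:
{"fn": "play_rows", "kwargs": {"moves": [[[-1.2,0,3.4,0,0.011,0,-1],[-1.1,0,3.5,0,0.011,0,-1],[-1.1,0,3.6,0,0.011,0,-1],[-1,0,3.5,0,0.011,0,-1],[-1,0,3.5,0,0.01,0,-1],[-0.9,0,3.6,0,0.011,0,-1],[-0.9,0,3.6,0,0.011,0,-1],[-0.8,0,3.6,0,0.011,0,-1],[-0.7,0,3.6,0,0.011,0,-1],[-0.7,0,3.6,0,0.011,0,-1]]]}}

```text
time_s: 9.77
ee_pos: [0.6147, -0.0339, 0.1301]
eef_rot: [0.172, 0.487, 0.851, -0.098]
ft_force: [-0.9, 2.0, 0.5]
width: 0.0002
```

Run:
```python
from h import *
rep(); snap('scene','6'); print(case(pose(2.585)[0]))
s,p,q=cur()
ths=np.arange(2.61,3.1,.025)
g=[pose(t,.020) for t in ths]
for i in range(0,len(g),10):
    print(ths[min(i+9,len(g)-1)]); p,q=rows(p,q,g[i:i+10]); print(case(p).round(4))
```

```text
t 9.77 case [ 0.0004 -0.1173  0.1301] lean 22.8 zx 0.002 Fcase [0.22 2.23 0.53] w 0.0002 j [-0.01  0.42 -0.41  0.52 -0.34  0.99]
[-4.19473904e-17 -1.17221964e-01  1.30500474e-01]
2.834999999999999
[[5.6,-0.3,3.5,0.001,0.01,-0.001,-1],[-0.5,-0.0,3.5,0.0,0.011,-0.0,-1],[-0.5,-0.0,3.5,0.0,0.011,-0.0,-1],[-0.5,-0.0,3.5,0.0,0.011,-0.0,-1],[-0.4,-0.0,3.5,0.0,0.011,-0.0,-1],[-0.4,-0.0,3.5,0.0,0.011,-0.0,-1],[-0.3,-0.0,3.5,0.0,0.011,-0.0,-1],[-0.2,-0.0,3.6,0.0,0.01,-0.0,-1],[-0.2,-0.0,3.5,0.0,0.011,-0.0,-1],[-0.2,-0.0,3.5,0.0,0.011,-0.0,-1]]
end [ 0.6197 -0.0432  0.0958] maxshift 6.6105975524153635 maxturn 0.011
[ 0.     -0.1278  0.0958]
3.084999999999998
[[-0.1,-0.0,3.5,0.0,0.011,-0.0,-1],[-0.0,-0.0,3.3,0.0,0.011,-0.0,-1],[-0.0,-0.0,3.2,0.0,0.007,-0.0,-1],[0.0,-0.0,3.1,0.0,-0.0,-0.0,-1],[0.1,-0.0,3.1,0.0,-0.0,-0.0,-1],[0.2,-0.0,3.1,0.0,-0.0,-0.0,-1],[0.3,-0.0,3.1,0.0,-0.0,-0.0,-1],[0.3,-0.0,3.1,0.0,-0.0,-0.0,-1],[0.4,-0.0,3.0,0.0,-0.0,-0.0,-1],[0.5,-0.0,3.1,0.0,-0.0,-0.0,-1]]
end [ 0.6231 -0.049   0.0649] maxshift 3.5014282800023193 maxturn 0.011
[ 0.     -0.1345  0.0649]
```

View pics/scene_6.png

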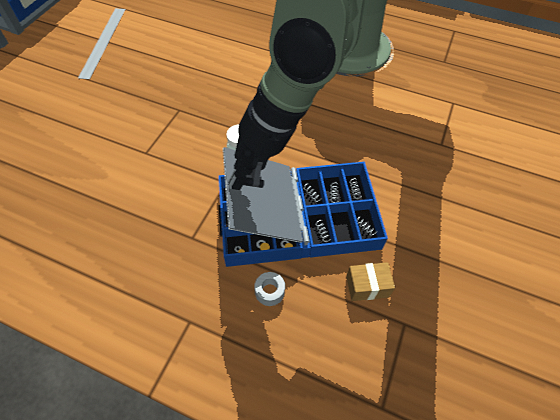

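The leaf is near 148° and the fingertips press at about (240,185), close to the free edge. I'll keep going and ease slightly inward.

Emit:
{"fn": "play_rows", "kwargs": {"moves": [[[0,0,3.5,0,0.011,0,-1],[0,0,3.5,0,0.011,0,-1],[0,0,3.5,0,0.011,0,-1],[0,0,3.5,0,0.011,0,-1],[0,0,3.5,0,0.011,0,-1],[0,0,3.5,0,0.011,0,-1],[0,0,3.5,0,0.011,0,-1],[0,0,3.6,0,0.01,0,-1],[0,0,3.5,0,0.011,0,-1],[0,0,3.5,0,0.011,0,-1]]]}}

```text
time_s: 10.65
ee_pos: [0.6208, -0.0441, 0.0971]
eef_rot: [0.126, 0.492, 0.859, -0.071]
ft_force: [1.6, -0.2, 1.8]
width: 0.0
```

Emit:
{"fn": "play_rows", "kwargs": {"moves": [[[0,0,3.4,0,0.011,0,-1],[0,0,3.3,0,0.011,0,-1],[0,0,3.2,0,0.007,0,-1],[0.1,0,3,0,0,0,-1],[0.2,0,3,0,0,0,-1],[0.2,0,3,0,0,0,-1],[0.3,0,2.5,0,0,0,-1]]]}}

```text
time_s: 11.23
ee_pos: [0.6233, -0.0483, 0.0763]
eef_rot: [0.114, 0.493, 0.86, -0.064]
ft_force: [0.4, -0.2, 1.8]
width: 0.0001
```

Run:
```python
from h import *
rep(); snap('scene','7'); f=snap('top','7')
s,p,q=cur()
# contact lower corner and implied leaf angle
P=p+q.apply([.011,0,0]); P2=p-q.apply([.011,0,0]); print(case(P),case(P2))
```

```text
t 11.23 case [ 0.0005 -0.134   0.0763] lean 15.0 zx 0.002 Fcase [ 0.26 -0.43  1.84] w 0.0001 j [-0.09  0.52 -0.37  0.53 -0.21  0.93]
[ 0.00024656 -0.12289103  0.07308386] [ 0.00025157 -0.14414814  0.07875267]
```

View pics/scene_7.png

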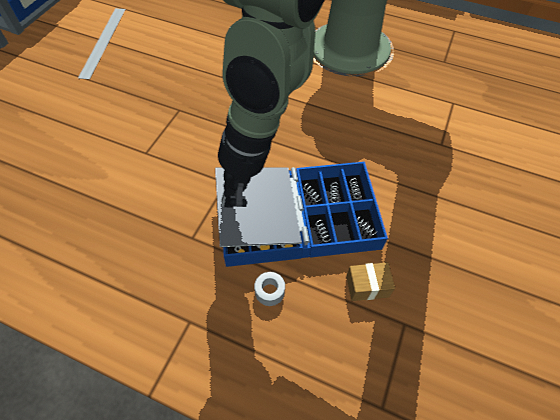

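The leaf is almost flat, with about 18 mm left at the tip. I'll go slower now and watch the force.

Emit:
{"fn": "play_rows", "kwargs": {"moves": [[[0.5,0,2,0,0,0,-1],[0.5,0,2,0,0,0,-1],[0.5,0,2,0,0,0,-1],[0.5,0,2,0,0,0,-1],[0.5,0,2,0,0,0,-1],[0.4,0,1.5,0,0,0,-1],[0.3,0,1,0,0,0,-1]]]}}

```text
time_s: 11.92
ee_pos: [0.6235, -0.0484, 0.0635]
eef_rot: [0.114, 0.493, 0.86, -0.064]
ft_force: [0.7, -0.9, 1.9]
width: -0.0
```

Emit:
{"fn": "play_rows", "kwargs": {"moves": [[[0.3,0,1,0,0,0,-1],[0.3,0,1,0,0,0,-1]]]}}

```text
time_s: 12.08
ee_pos: [0.6235, -0.0484, 0.0616]
eef_rot: [0.114, 0.493, 0.86, -0.064]
ft_force: [0.3, -1.0, 1.0]
width: -0.0001
```

Run:
```python
from h import *
rep(); snap('scene','8')
s,p,q=cur()
P=p+q.apply([.011,0,0]); print(case(P))
```

```text
t 12.08 case [ 0.0007 -0.1342  0.0616] lean 15.0 zx 0.002 Fcase [-0.24 -1.04  1.  ] w -0.0001 j [-0.09  0.54 -0.38  0.5  -0.21  0.93]
[ 0.00059298 -0.12335628  0.05851461]
```

Emit:
{"fn": "play_rows", "kwargs": {"moves": [[[0.3,0,1,0,0,0,-1],[0.2,0,0.7,0,0,0,-1]]]}}

```text
time_s: 12.3
ee_pos: [0.6234, -0.0483, 0.0598]
eef_rot: [0.114, 0.493, 0.86, -0.064]
ft_force: [0.4, 0.2, 1.4]
width: -0.0003
```

Emit:
{"fn": "play_rows", "kwargs": {"moves": [[[0.2,0,0.6,0,0,0,-1],[0,0,0,0,0,0,-1]]]}}

```text
time_s: 12.47
ee_pos: [0.6233, -0.0482, 0.0591]
eef_rot: [0.114, 0.493, 0.86, -0.064]
ft_force: [0.6, -0.2, 1.3]
width: 0.0
```

Emit:
{"fn": "play_rows", "kwargs": {"moves": [[[0.2,0,0.6,0,0,0,-1],[0,0,0,0,0,0,-1]]]}}

```text
time_s: 12.63
ee_pos: [0.6232, -0.0482, 0.0585]
eef_rot: [0.114, 0.493, 0.86, -0.064]
ft_force: [0.4, -0.8, 1.3]
width: 0.0001
```

Emit:
{"fn": "play_rows", "kwargs": {"moves": [[[0.2,0,0.6,0,0,0,-1],[0,0,0,0,0,0,-1]]]}}

```text
time_s: 12.8
ee_pos: [0.6232, -0.0482, 0.0579]
eef_rot: [0.114, 0.493, 0.86, -0.064]
ft_force: [0.0, -0.3, -0.1]
width: -0.0002
```

Emit:
{"fn": "play_rows", "kwargs": {"moves": [[[0.2,0,0.6,0,0,0,-1],[0,0,0,0,0,0,-1]]]}}

```text
time_s: 12.97
ee_pos: [0.6232, -0.0482, 0.0572]
eef_rot: [0.114, 0.493, 0.86, -0.064]
ft_force: [0.2, -1.0, 0.4]
width: 0.0002
```

Run:
```python
from h import *
rep(); snap('scene','9'); f=snap('top','9')
for n in ['scene','top']:
    f=dict(np.load(f'pics/{n}_9.npz')); W=pts(f); c=(W-O)@C.as_matrix()
    ok=(abs(c[...,0])<.075)&(c[...,1]<-.02)&(c[...,1]>-.145)&(c[...,2]<.085)&(c[...,2]>.03)
    q=c[ok]
    A=np.c_[q[:,:2],np.ones(len(q))]
    for _ in range(6):
        k,*_r=np.linalg.lstsq(A,q[:,2],rcond=None); m=abs(A@k-q[:,2])<.006; A=A[m];q=q[m]
    print(n,len(q),k,'deg from flat',np.degrees(np.arctan(k[1])),'z at y-.15',k@[0,-.15,1])
```

```text
t 12.97 case [ 0.0006 -0.1338  0.0572] lean 15.0 zx 0.002 Fcase [-0.3  -0.94  0.41] w 0.0002 j [-0.09  0.54 -0.38  0.49 -0.21  0.93]
scene 3535 [ 0.00110253 -0.00093626  0.05429371] deg from flat -0.05364365323995589 z at y-.15 0.05443414923293134
top 0 [0. 0. 0.] deg from flat 0.0 z at y-.15 0.0
```

View pics/scene_9.png

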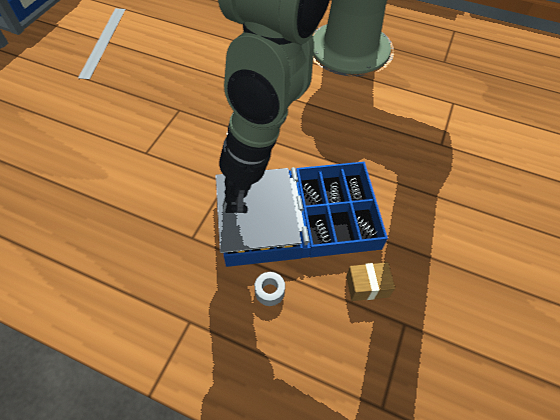

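The depth fit says flat to within 0.1°, but the force hasn't yet risen against the stop. I'll press a little further.

Emit:
{"fn": "play_rows", "kwargs": {"moves": [[[0.2,0,0.6,0,0,0,-1],[0,0,0,0,0,0,-1]]]}}

```text
time_s: 13.23
ee_pos: [0.6233, -0.0481, 0.0569]
eef_rot: [0.114, 0.493, 0.86, -0.064]
ft_force: [-0.0, -0.1, 2.6]
width: -0.0001
```

Emit:
{"fn": "play_rows", "kwargs": {"moves": [[[0.2,0,0.6,0,0,0,-1],[0,0,0,0,0,0,-1]]]}}

```text
time_s: 13.4
ee_pos: [0.6233, -0.0481, 0.0568]
eef_rot: [0.114, 0.493, 0.86, -0.064]
ft_force: [-2.2, -0.4, 7.3]
width: 0.0
```

Emit:
{"fn": "play_rows", "kwargs": {"moves": [[[0.2,0,0.6,0,0,0,-1],[0,0,0,0,0,0,-1]]]}}

```text
time_s: 13.57
ee_pos: [0.6234, -0.0482, 0.0566]
eef_rot: [0.114, 0.493, 0.86, -0.064]
ft_force: [-3.9, 0.8, 11.1]
width: -0.0001
```

The stop has been reached: the tip no longer advances and the force rose to 11 N. I'll back off and check.

Emit:
{"fn": "play_rows", "kwargs": {"moves": [[[0,0,-1.5,0,0,0,-1],[0,0,-3,0,0,0,-1],[0,0,-8,0,0,0,-1],[0,0,-15,0,0,0,-1],[0,0,-20,0,0,0,-1],[0,0,-20,0,0,0,-1],[0,0,-20,0,0,0,-1],[0,0,-20,0,0,0,-1],[0,0,-20,0,0,0,-1],[0,0,0,0,0,0,-1]]]}}

```text
time_s: 14.4
ee_pos: [0.6081, -0.0189, 0.1831]
eef_rot: [0.116, 0.492, 0.86, -0.062]
ft_force: [0.1, 0.7, 0.5]
width: 0.0001
```

Emit:
{"fn": "play_rows", "kwargs": {"moves": [[[25,0,-10,0,0,0,-1],[25,0,-10,0,0,0,-1],[25,0,-10,0,0,0,-1],[25,0,-10,0,0,0,-1],[25,0,-10,0,0,0,-1],[25,0,-10,0,0,0,-1],[25,0,-5,0,0,0,-1],[25,0,-5,0,0,0,-1],[25,0,0,0,0,0,-1],[0,0,0,0,0,0,-1]]]}}

```text
time_s: 15.23
ee_pos: [0.4841, 0.186, 0.1865]
eef_rot: [0.112, 0.491, 0.862, -0.064]
ft_force: [0.2, 0.8, -0.6]
width: 0.0003
```

Run:
```python
from h import *
rep(); 
for n in ['scene','top']:
    f=snap(n,'10'); W=pts(f); c=(W-O)@C.as_matrix()
    ok=(abs(c[...,0])<.075)&(c[...,1]<-.02)&(c[...,1]>-.145)&(c[...,2]<.1)&(c[...,2]>.03)
    q=c[ok]
    if len(q)<100: print(n,len(q)); continue
    A=np.c_[q[:,:2],np.ones(len(q))]
    for _ in range(6):
        k,*_r=np.linalg.lstsq(A,q[:,2],rcond=None); m=abs(A@k-q[:,2])<.006; A=A[m];q=q[m]
    print(n,len(q),k.round(4),'deg',np.degrees(np.arctan(k[1])),'z',k@[0,-.15,1])
    if n=='top':
      for name,u,v,h in [('jar',(340,378),(255,288),.085),('collar',(250,282),(130,160),.03),('carton',(165,212),(162,206),.045)]:
        w=W[v[0]:v[1],u[0]:u[1]].reshape(-1,3); kk=w[abs(w[:,2]-h)<.008]; print(name,len(kk),kk.mean(0).round(4) if len(kk) else '')
```

```text
t 15.23 case [-0.001   0.1385  0.1865] lean 14.8 zx 0.0 Fcase [ 0.58  0.6  -0.6 ] w 0.0003 j [ 0.37  0.29 -0.39  0.85 -0.26  1.4 ]
scene 4489 [0.0007 0.0011 0.0543] deg 0.0624652394288372 z 0.054169418963125895
top 4901 [ 0.0004 -0.0014  0.0551] deg -0.08103746468074081 z 0.05530082691692303
jar 602 [ 0.4678 -0.0993  0.085 ]
collar 412 [0.7199 0.0783 0.0299]
carton 908 [0.6398 0.2362 0.0448]
```

View pics/scene_10.png

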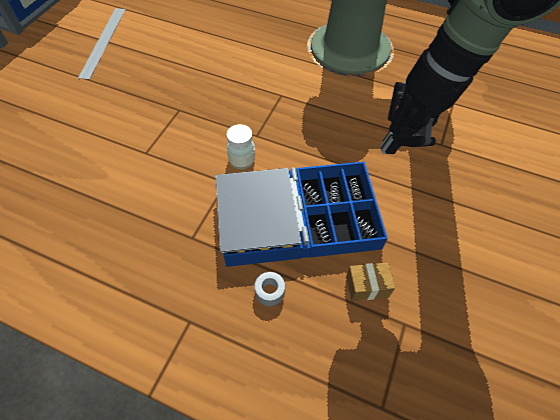

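View pics/top_10.png

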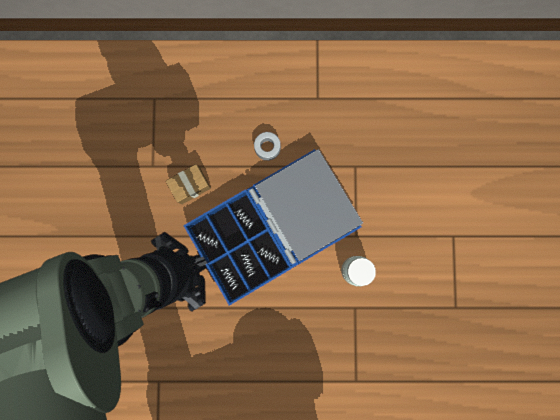

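The leaf lies flat over the washers, at about (258,210) in the scene view. The jar, collar and carton haven't moved, and the gripper is clear, so I'll hand in.

```bash
python3 -c "
from bench import arm
print(arm.finish_job())"
```

```text
the job is handed in; nothing more can be done
None
```

The leaf now lies flat on the washers half, and I handed the job in at about 15 s of the 48 s allowed. I pushed it up from under its free edge with the shut fingertips, carried it over the spine in one slow arc (about 0.3 rad/s), and pressed it down to the stop.

- **Forces:** readings were roughly 1–4 N during the push. They rose to about 12 N at the stop, where the tip stopped advancing.
- **Leaf:** after the arm backed off, depth fits from both cameras put it within 0.1° of flat, with its top at 54–55 mm (55 mm expected).
- **Jar, collar and carton:** all three were within about 1 mm of where they started.
- **Disagreement:** one depth check read "flat" just before the force rose at the stop, so I pressed about 0.6 mm further until it did. The top camera gave no reading for that check because the arm blocked its view. After the arm backed off, both cameras agreed.

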